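# Bring the carton counter to its mark, click by click

## Task

On the packing bench, turn the carton counter's wheel clockwise (seen from above) by flicking its lugs gently with a fingertip, one click at a time and with the finger off the wheel after each click, until the lug with the steel stud rests over the pointer; never click it past the pointer. Do not lift the counter or push it out of its place, and leave the tape roll, the mug and the small carton alone.

Things in the scene. Friction and masses are not known exactly. Their poses are not given: they have to be found in the camera images.
- wheel (a joint): angle of the black click wheel on its upright axis: 0 = studded lug over the pointer, growing clockwise seen from above, 1.0472 (60 deg) per click. Starts 2, 3 or 4 clicks short (about -2.09, -3.14, -4.19). A sprung detent holds it at each multiple of 1.0472: a lug yields to 2 to 3 N, and past half a click springs on to the next rest and stays there. Stops at -4.75 and 1.6.
- wheel_axis (a point): on the wheel's axis, level with its top face, 74 mm above the bench. Wheel: 80 mm disc with six straight radial lugs 60 deg apart reaching 58 mm from the axis, each 9 mm wide and, like the disc, 22 mm high (underside 52 mm above the bench). Gaps between lugs are open from above and outside, 43 mm wide at 52 mm radius. Below: an 80 mm drum on a 150 mm square, 14 mm thick foot.
- pointer_tip (a point): outer end of the pointer, 91 mm from the axis: a flat aluminium tongue 12 mm wide pointing straight out from the drum beneath the lugs, top 48 mm above the bench, so a fingertip 56 mm or more above the bench passes over it. When the wheel rests, its lugs stand in the pointer's direction (from wheel_axis) and every 60 deg from it.
- stud_top (a point): top centre of the steel stud, 14 mm in diameter, that stands 14 mm above the wheel's top at the root of one lug, 36 mm from the axis (top 88 mm above the bench); it turns with the wheel
- counter: the whole counter, 2 to 3 kg, standing loose on the bench, grey foot plate and drum; origin at the underside's centre, under the wheel's axis; its x axis is the pointer's direction
- tape_roll: bystander: roll of clear tape lying flat, 100 mm diameter, 48 mm high; origin at the underside's centre
- mug: bystander: white mug, 80 mm diameter, 92 mm high, with handle; origin at the underside's centre
- carton: bystander: small closed carton 100 x 65 x 55 mm; origin at the underside's centre
Things that resemble listed ones, but are neither listed nor needed, are in the scene too. What is meant by the counter is not yellow, and is the smaller of those in its own colour.

How it is judged:
By the outcome, as a careful person would: the job done as asked, in the order asked, and still so for the second after the job is handed in, with the robot touching nothing.
It also fails if it takes over 64 s, if anything falls off the work surface, if the arm or the gripper's body presses on something with over 40 N, if the wrist force passes 120 N, or if a joint passes its speed limit or range.

## Robot

A 6-joint arm with a two-finger parallel gripper is mounted at the origin on the work surface. World frame = base frame: x ahead of the robot, y to its left, z up, the work surface at z = 0. Lengths are in m, angles in rad, forces in N, time in s.
With the tool pointing down it reaches from about 0.225 to 0.875 m from the base axis. Payload 3.4 kg.
Tool frame: the origin (TCP) lies at the very end of the fingers, on their centre line; the grasp point (between the pads) lies behind it (arm.grasp_offset is the z of the grasp point in the tool frame, in m); z points along the fingers, y is the line along which they close (so a half turn about z gives the same grasp; the last joint's range is limited). The gripper opens to 85 mm and grips with 20 to 120 N. Pads are 22 mm wide; open, the fingers measure 114 mm over their backs; the gripper's body (76 mm by 85 mm) begins 54 mm behind the grasp point. The pads swing forward as they close: fully open they stand 13 mm farther back than shut.
Start: joints at [-1.26, 0.276, 1.505, -0, 1.361, -0.121], TCP at [0.241, -0.522, 0.231] pointing down, gripper open.
Joint ranges: [-2.89, 2.89], [-0.75, 2.08], [0.22, 2.7], [-1.18, 4.32], [0.11, 2.71], [-2.7, 2.7]. Speed limits (rad/s): [2.57, 2.57, 3.14, 3.14, 3.14, 3.14].

## Interface

Orientations are given as [roll, pitch, yaw] about the fixed x, y, z axes, in that order (R = Rz(yaw) Ry(pitch) Rx(roll)).
In Python, from workcell import arm gives the robot as it stands.
- The arm moves only by the tool jog_arm, never from a script. Its argument "series" is a list that holds one entry, the list of rows, each a list of 4 numbers: the shift along the world's x, y, z in mm, then the turn about the world's z in degrees. A call has 1 to 8 rows; each row is the pose to reach, as a shift and turn from the pose commanded when the call began; what a row does not reach only later rows make up. A row lasts 1/12 s, in which the tool goes at most 41.7 mm and 7.16 degrees, less where a joint would pass 70% of its speed; a pose out of reach is approached as far as the arm can. A call with a gripper value outside its range is refused whole. "grip" is the opening in per cent of the stroke, from 0 (shut) to 100 (fully open), set as the call begins (left out, the last holds). The fingers move at their own pace and stop on an object; "squeeze" is the grip in N (left out, the last holds). Time passes only in rows, so rows that repeat a pose let the fingers close. It gives the time, the measured TCP pose, the force, the opening and the grip force at its end, in the units of the state.
- arm.observe(): the state, without advancing time (a new reading comes with each control period).
- arm.snapshot(name): name is "scene" or "top" or "wrist"; returns a dict with "frame" (384x512x3 uint8, red, green, blue), "K" (3x3 intrinsics, pixels), "dist" ([k1, k2, p1, p2, k3] as OpenCV has them; the pictures are not rectified), "rvec" (rotation vector, rad) and "tvec" (3), from world to camera coordinates, as OpenCV has them. Camera axes: x right, y down, z forward; pixel columns grow to the right and rows downward; lengths in m; the calibration is good to about 2 mm. A picture is of the moment at which its call begins. There is no depth.
- arm.sign_off(): hands the job in; it is judged then, once.
The state is a dict: "time_s": time; "joints": joint angles; "joint_vel": joint speeds; "joint_efforts": joint torques, N m; "ee_pos": TCP position; "tool_rot": TCP orientation; "ft_force": force on the tool from outside, world axes, zero at the start; "wrist_torque": the same for the moment, N m; "grip_width": finger opening in m; "grip_force": force on a finger pad.
Only numpy, scipy, OpenCV 4.12 (cv2) and the standard library are available. Lean on these libraries where they do the work, as an engineer would, in place of code of your own. Each camera call takes 0.05 s, during which the arm holds its last target. There are 200 camera calls.

## Working session

There is one attempt and no reset: what is moved stays moved. The work goes in short steps, Python scripts to look and compute and a tool call to move; the robot and the scene stay as the last step left them, time stands still between calls to the robot, and variables do not carry over. Pictures are saved under pics/ and viewed, at most 10 in all, crops included, and the job is handed in when it is done.

Besides the shell and the picture viewer there is one more tool, called after "Emit:" as name(argument=value, ...) on one line, values as JSON. jog_arm: Moves the arm, as the interface text tells. Its arguments: {"type":"object","properties":{"series":{"type":"array"},"grip":{"type":"number"},"squeeze":{"type":"number"}},"required":["series"]}

```bash
mkdir -p pics; cat > h.py <<'E'
from workcell import arm
import cv2, numpy as np
def snap(n,f=None):
    s=arm.snapshot(n)
    if f: cv2.imwrite('pics/'+f,s['frame'][:,:,::-1])
    return s
def ray(s,uv,z):
    u=cv2.undistortPoints(np.array([[uv]],float),s['K'],np.array(s['dist'],float))[0,0]
    R=cv2.Rodrigues(np.array(s['rvec'],float))[0];t=np.array(s['tvec'],float).ravel()
    c=-R.T@t; d=R.T@np.array([u[0],u[1],1]); return c+d*(z-c[2])/d[2]
def proj(s,p):
    return cv2.projectPoints(np.array(p,float).reshape(-1,1,3),np.array(s['rvec'],float),np.array(s['tvec'],float),s['K'],np.array(s['dist'],float))[0][:,0]
E
python3 - <<'E'
from h import *
a=snap('top');b=snap('scene')
cv2.imwrite('pics/top.png',cv2.resize(a['frame'][:,:,::-1],(800,600),interpolation=cv2.INTER_CUBIC))
cv2.imwrite('pics/scene.png',b['frame'][:,:,::-1])
o=arm.observe();print(o['time_s'],o['ee_pos'],o['tool_rot'],o['grip_width'])
E
```

```text
0.1 [ 0.24048273 -0.52178976  0.23054187] [-3.14000669e+00 -1.94097055e-04  4.31766853e-01] 0.08590114282443387
```

View pics/top.png

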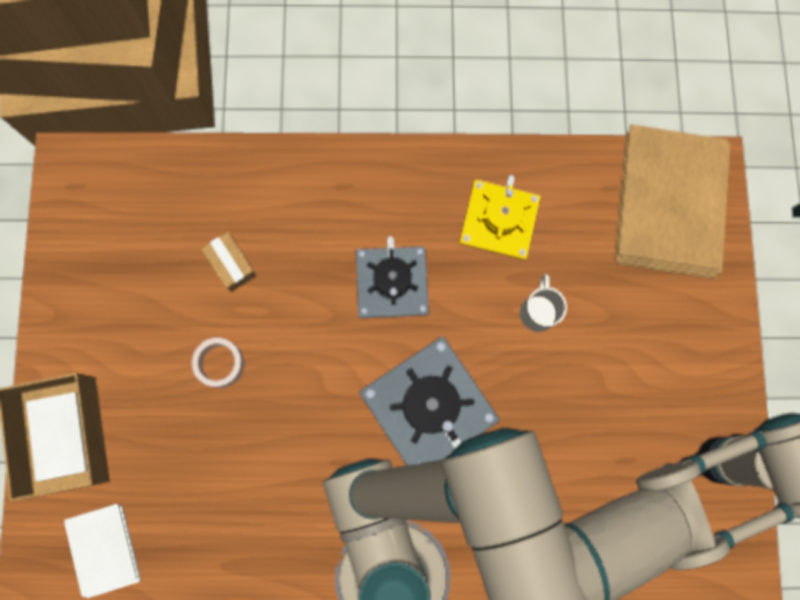

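View pics/scene.png

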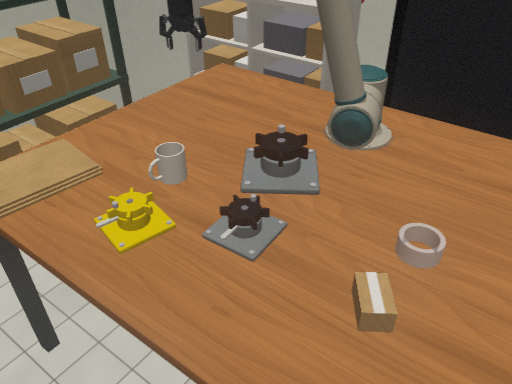

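The target is the small grey counter. In the top picture (800-wide) its wheel is at (392,275), the pointer tip at (391,239) and the stud at (393,292), which looks like 3 clicks short. The larger grey one and the yellow one are decoys.

```bash
python3 - <<'E'
from h import *
a=snap('top')
k=.64
w=ray(a,(392.5*k,275.5*k),.074);p=ray(a,(391*k,238.5*k),.048);s=ray(a,(393*k,292*k),.088)
print(w,p,s,np.linalg.norm(p-w),np.linalg.norm((s-w)[:2]))
f=a['frame'][:,:,::-1]
c=cv2.resize(f[140:215,215:290],(600,600),interpolation=cv2.INTER_CUBIC)
cv2.imwrite('pics/c1.png',c)
for q in [(357,249),(423,247),(429,313),(361,317)]: print(ray(a,(q[0]*k,q[1]*k),.014)[:2])
E
```

```text
[ 0.60433086 -0.00109186  0.074     ] [0.68965704 0.00148693 0.048     ] [ 0.56716856 -0.00181167  0.088     ] 0.08923680412618805 0.03716927326083739
[0.67537159 0.07409394]
[ 0.67999703 -0.06776002]
[ 0.53615771 -0.07902476]
[0.52764909 0.06473344]
```

View pics/c1.png

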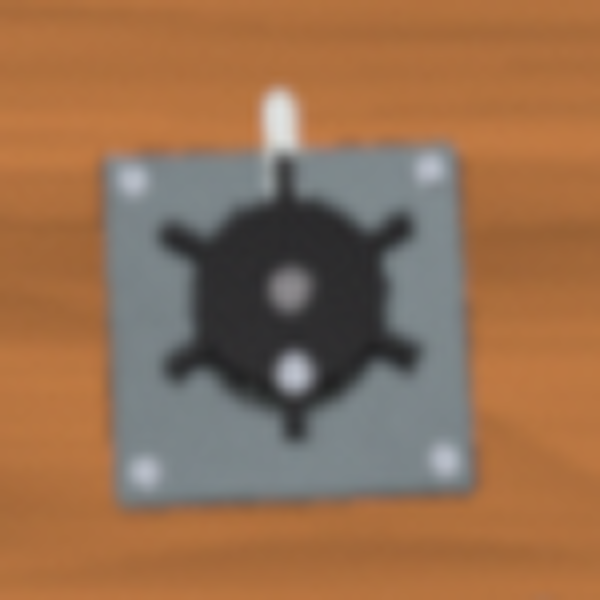

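Emit:
jog_arm(series=[[[22, 30, 0, 5], [44, 60, 0, 10], [66, 90, 0, 15], [88, 120, 0, 20], [110, 150, 0, 25], [132, 180, 0, 30], [154, 210, 0, 35], [176, 240, 0, 38]]], grip=100)

```text
time_s: 0.82
ee_pos: [0.4172, -0.2805, 0.2312]
tool_rot: [-3.141, -0.0, 1.099]
ft_force: [0.5, 0.1, 0.2]
grip_width: 0.0853
grip_force: 0.0
```

Emit:
jog_arm(series=[[[22, 30, 0, 0], [44, 60, 0, 0], [66, 90, 0, 0], [88, 120, 0, 0], [110, 150, 0, 0], [132, 180, 0, 0], [154, 210, 0, 0], [176, 240, 0, 0]]])

```text
time_s: 1.48
ee_pos: [0.5933, -0.0405, 0.2311]
tool_rot: [-3.141, 0.0, 1.095]
ft_force: [1.0, -1.3, -0.5]
grip_width: 0.0855
grip_force: 0.0
```

Emit:
jog_arm(series=[[[22, 27, -10, 0], [44, 54, -30, 0], [64, 79, -60, 0], [64, 79, -80, 0], [64, 79, -80, 0], [64, 79, -80, 0]]])

```text
time_s: 1.98
ee_pos: [0.6554, 0.0369, 0.1496]
tool_rot: [-3.138, 0.002, 1.096]
ft_force: [0.6, 0.3, -0.5]
grip_width: 0.0851
grip_force: 0.0
```

```bash
python3 - <<'E'
from h import *
o=arm.observe();print(o['time_s'],o['ee_pos'],o['tool_rot'],o['ft_force'])
b=snap('wrist','w1.png')
A=np.array([.604,-.001])
for k in range(6):
    t=np.radians(2.5+60*k); print(k,proj(b,[*(A+.058*np.array([np.cos(t),np.sin(t)])),.074])[0])
print(proj(b,[*A,.074]))
E
```

```text
1.9833 [0.65540817 0.03692873 0.14963466] [-3.13775491e+00  2.36829543e-03  1.09588854e+00] [ 0.63514814  0.29004111 -0.46935741]
0 [288.02516526 236.95735123]
1 [215.01926456 196.95224985]
2 [145.13311088 235.97488471]
3 [152.24561138 306.87425068]
4 [219.76218193 339.64635974]
5 [285.5552318  308.18286995]
[[217.46404267 273.46751084]]
```

View pics/w1.png

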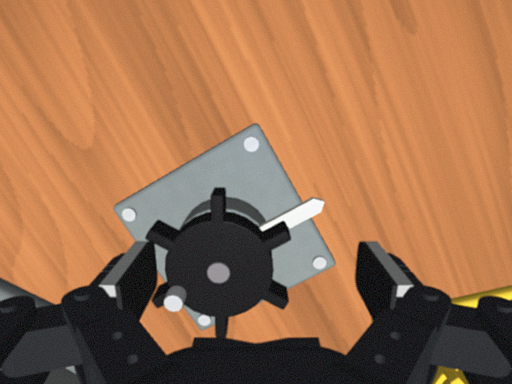

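The wrist view shows the hub at (217,272), the lug tips at (219,189) and (289,228), the pointer tip at (323,203) and the stud at (173,302). The stud is opposite the pointer, so the wheel is 3 clicks short, and the left finger is beside the wheel.

```bash
python3 - <<'E'
from h import *
b=snap('wrist')
A=ray(b,(217.5,272.5),.074)
for n,uv,z in [('ptr',(323,203),.048),('lug1',(219,189),.074),('lug0',(289,228),.074),('lug2',(148,228),.074),('lug5',(288,300),.074),('stud',(173,302),.088)]:
    p=ray(b,uv,z); d=(p-A)[:2]; print(n,p[:2],np.hypot(*d),np.degrees(np.arctan2(d[1],d[0])))
print(A)
for uv in [(152,243),(361,243),(113,292)]: print([ray(b,uv,z)[:2].round(4) for z in(.15,.163)])
E
```

```text
ptr [0.69630279 0.00172666] 0.09132251717137514 2.1270816498122276
lug1 [0.63679231 0.05313859] 0.06333408667085921 59.91423046094555
lug0 [0.66657242 0.00585893] 0.06198727925437566 6.969694984343906
lug2 [0.57844367 0.05122285] 0.05919826239611864 116.70067560928229
lug5 [ 0.64071431 -0.04615606] 0.05702694169644494 -51.28012634599728
stud [ 0.57076359 -0.00157239] 0.03427972541500838 179.84875751718366
[ 0.6050432  -0.00166288  0.074     ]
[array([0.6137, 0.0594]), array([0.6203, 0.0627])]
[array([0.7002, 0.0147]), array([0.699 , 0.0221])]
[array([0.5822, 0.046 ]), array([0.5917, 0.0505])]
```

Emit:
jog_arm(series=[[[0, 0, -30, 0], [0, 0, -60, 0], [0, 0, -80, 0], [0, 0, -90, 0], [0, 0, -100, 0], [0, 0, -100, 0], [0, 0, -100, 0]]])

```text
time_s: 2.67
ee_pos: [0.6575, 0.0363, 0.0526]
tool_rot: [3.14, -0.001, 1.094]
ft_force: [-1.4, 0.2, 0.4]
grip_width: 0.0854
grip_force: 0.0
```

```bash
python3 - <<'E'
from h import *
b=snap('scene')
cv2.imwrite('pics/s2.png',cv2.resize(b['frame'][130:270,160:340,::-1],(720,560),interpolation=cv2.INTER_CUBIC))
E
```

```text
(no output)
```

View pics/s2.png

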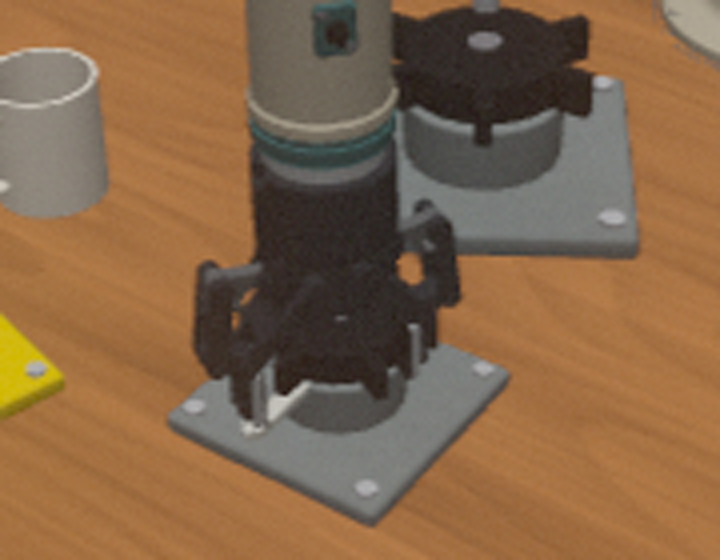

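The finger is down beside the wheel, at (415,345) in the crop, and the other finger is clear beyond the pointer tip. I'll start pushing gently along (0.88, -0.47).

Emit:
jog_arm(series=[[[4, -2, 0, 0], [7, -4, 0, 0], [11, -6, 0, 0], [14, -7, 0, 0], [18, -9, 0, 0], [21, -11, 0, 0], [25, -13, 0, 0], [26, -14, 0, 0]]])

```text
time_s: 3.38
ee_pos: [0.6838, 0.0221, 0.0511]
tool_rot: [3.14, -0.0, 1.095]
ft_force: [0.3, -0.5, -0.1]
grip_width: 0.0853
grip_force: 0.3
```

```bash
python3 - <<'E'
from h import *
o=arm.observe();print(o['time_s'],o['ee_pos'],o['ft_force'],o['wrist_torque'])
b=snap('wrist','w2.png')
E
```

```text
3.3833 [0.6837585  0.0221029  0.05109657] [ 0.25947041 -0.45425935 -0.07087176] [0.03601445 0.11780796 0.00601008]
```

View pics/w2.png

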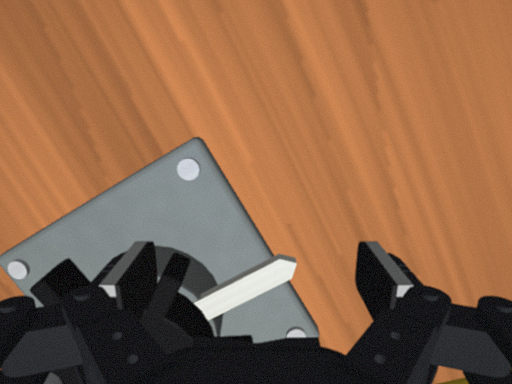

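The pushed lug, at (170,285), has turned partway with the pad against it. I'll go on in small steps.

Emit:
jog_arm(series=[[[2, -1, 0, 0], [3, -2, 0, 0], [4, -2, 0, 0], [5, -3, 0, 0], [5, -3, 0, 0]]])

```text
time_s: 3.85
ee_pos: [0.6882, 0.0195, 0.0514]
tool_rot: [3.141, -0.0, 1.095]
ft_force: [-0.3, 0.6, -0.6]
grip_width: 0.0855
grip_force: 0.0
```

```bash
python3 - <<'E'
from h import *
o=arm.observe();print(o['time_s'],o['ee_pos'],o['ft_force'])
b=snap('wrist');cv2.imwrite('pics/w3.png',b['frame'][200:384,:340,::-1])
E
```

```text
3.85 [0.6881718  0.01953165 0.05144424] [-0.30225592  0.63954214 -0.60206279]
```

View pics/w3.png

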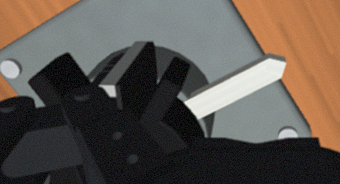

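Emit:
jog_arm(series=[[[2, -1, 0, 0], [3, -2, 0, 0], [4, -2, 0, 0], [4, -2, 0, 0]]])

```text
time_s: 4.23
ee_pos: [0.6921, 0.0176, 0.0514]
tool_rot: [3.141, -0.0, 1.095]
ft_force: [-0.2, 0.6, 0.3]
grip_width: 0.085
grip_force: 0.0
```

```bash
cat >> h.py <<'E'
def lug(r=.053,A=(.605,-.0015)):
    b=snap('wrist');g=cv2.cvtColor(b['frame'],cv2.COLOR_RGB2GRAY);out=[]
    for d in range(-14,66,4):
        t=np.radians(d);p=proj(b,[A[0]+r*np.cos(t),A[1]+r*np.sin(t),.074])[0].round().astype(int)
        out.append((d,int(g[p[1],p[0]]) if 0<=p[0]<512 and 0<=p[1]<384 else -1))
    o=arm.observe();print(o['time_s'],o['ee_pos'],o['ft_force']);print(out);return b
E
python3 -c "
from h import *
lug()"
```

```text
4.2833 [0.69184829 0.0177034  0.05137165] [ 0.88414881 -0.02347956 -1.1889816 ]
[(-14, 25), (-10, 15), (-6, 23), (-2, 19), (2, 131), (6, 57), (10, 33), (14, 36), (18, 19), (22, 3), (26, 12), (30, 15), (34, 14), (38, 10), (42, 15), (46, 25), (50, 83), (54, 87), (58, 20), (62, 27)]
```

Emit:
jog_arm(series=[[[1, 0, 0, 0], [2, -1, 0, 0], [2, -1, 0, 0], [2, -1, 0, 0]]])

```text
time_s: 4.62
ee_pos: [0.6937, 0.0167, 0.0513]
tool_rot: [3.141, -0.0, 1.095]
ft_force: [0.1, -0.3, -0.3]
grip_width: 0.0855
grip_force: 0.0
```

```bash
python3 -c "
from h import *
lug()"
```

```text
4.6667 [0.69364907 0.01669679 0.05128379] [ 0.33117489  0.55850003 -0.13112048]
[(-14, 25), (-10, 21), (-6, 22), (-2, 15), (2, 31), (6, 29), (10, 23), (14, 16), (18, 18), (22, 5), (26, 14), (30, 14), (34, 12), (38, 15), (42, 28), (46, 18), (50, 82), (54, 59), (58, 31), (62, 23)]
```

```bash
python3 - <<'E'
from h import *
b=snap('wrist');s=snap('scene')
f=b['frame'][200:384,:340,::-1]; g=cv2.resize(s['frame'][190:260,200:285,::-1],(340,280),interpolation=cv2.INTER_CUBIC)
cv2.imwrite('pics/w4.png',np.vstack([f,g]))
E
```

```text
(no output)
```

View pics/w4.png

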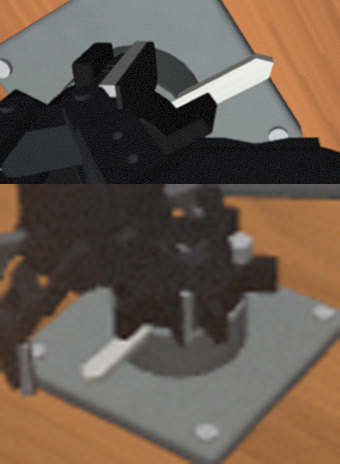

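Clicked: the lug is now by the pointer. Lifting off, going back and checking the stud numerically.

Emit:
jog_arm(series=[[[1, 0, 0, 0], [2, -1, 15, 0], [2, -1, 45, 0], [-15, 8, 75, 0], [-37, 20, 98, 0], [-37, 20, 98, 0], [-37, 20, 98, 0], [-37, 20, 98, 0]]])

```text
time_s: 5.43
ee_pos: [0.6567, 0.0366, 0.149]
tool_rot: [3.141, 0.0, 1.095]
ft_force: [1.3, -0.1, -0.8]
grip_width: 0.0855
grip_force: 0.0
```

```bash
cat >> h.py <<'E'
def chk():
    b=snap('wrist');g=cv2.cvtColor(b['frame'],cv2.COLOR_RGB2GRAY)
    o=arm.observe();print(o['time_s'],o['ee_pos'],o['ft_force'],o['tool_rot'])
    hub=cv2.HoughCircles  # unused
    def at(p): 
        q=proj(b,p)[0].round().astype(int); return float(g[max(q[1]-2,0):q[1]+3,max(q[0]-2,0):q[0]+3].mean()),q.tolist()
    print('hub',at([.605,-.0015,.074]),'ptr',at([.605+.08,.0015,.048]))
    for d in range(2,362,5):
        t=np.radians(d);v,q=at([.605+.036*np.cos(t),-.0015+.036*np.sin(t),.088])
        if v>100: print('stud?',d,v,q)
    print('lugs',[d for d in range(-58,130,4) if at([.605+.052*np.cos(np.radians(d)),-.0015+.052*np.sin(np.radians(d)),.074])[0]<50])
E
python3 -c "
from h import *
chk()"
```

```text
5.4833 [0.65656578 0.03643979 0.1481332 ] [-0.22310547  0.03390577 -0.28397227] [-3.14066499e+00  8.22726045e-04  1.09501162e+00]
hub (151.84, [217, 275]) ptr (246.68, [310, 211])
stud? 107 111.56 [175, 251]
stud? 112 216.04 [172, 254]
stud? 117 227.6 [170, 257]
stud? 122 227.24 [167, 261]
stud? 127 224.04 [165, 264]
stud? 142 124.56 [162, 276]
stud? 147 133.6 [162, 280]
stud? 177 118.36 [168, 304]
stud? 182 150.04 [171, 307]
stud? 187 151.52 [173, 310]
stud? 192 153.32 [176, 313]
stud? 197 153.6 [179, 316]
stud? 202 149.96 [183, 319]
stud? 207 146.36 [186, 321]
stud? 212 143.16 [190, 323]
stud? 217 145.96 [194, 325]
stud? 222 174.28 [198, 326]
stud? 227 160.28 [203, 328]
stud? 232 147.36 [207, 328]
stud? 237 129.64 [211, 329]
stud? 257 147.4 [229, 328]
stud? 262 150.44 [233, 327]
stud? 267 155.36 [237, 326]
stud? 272 161.76 [241, 324]
stud? 277 159.56 [245, 322]
stud? 282 161.08 [248, 320]
stud? 287 161.08 [251, 317]
stud? 292 163.32 [254, 314]
stud? 297 159.08 [257, 311]
stud? 302 152.24 [260, 308]
stud? 307 154.6 [262, 305]
lugs [-58, -54, -50, -46, 2, 6, 10, 14, 58, 62, 66, 110, 114, 118, 122, 126]
```

The stud is now at about 120°, so 1 click is done and 2 remain, with the counter unmoved. Repeating the stroke.

Emit:
jog_arm(series=[[[0, 0, -30, 0], [0, 0, -60, 0], [0, 0, -80, 0], [0, 0, -90, 0], [0, 0, -98, 0], [0, 0, -98, 0], [0, 0, -98, 0]]])

```text
time_s: 6.07
ee_pos: [0.6572, 0.0365, 0.0512]
tool_rot: [3.141, -0.0, 1.095]
ft_force: [-0.3, -0.0, 0.2]
grip_width: 0.0854
grip_force: 0.0
```

Emit:
jog_arm(series=[[[4, -2, 0, 0], [7, -4, 0, 0], [11, -6, 0, 0], [14, -7, 0, 0], [18, -9, 0, 0], [21, -11, 0, 0], [25, -13, 0, 0], [28, -15, 0, 0]]])

```text
time_s: 6.73
ee_pos: [0.6854, 0.0212, 0.0513]
tool_rot: [3.141, 0.0, 1.095]
ft_force: [-1.0, -0.6, -0.8]
grip_width: 0.0853
grip_force: 0.3
```

Emit:
jog_arm(series=[[[2, -1, 0, 0], [3, -2, 0, 0], [5, -3, 0, 0], [6, -4, 0, 0], [8, -5, 0, 0], [9, -5, 0, 0], [9, -5, 0, 0], [9, -5, 0, 0]]])

```text
time_s: 7.4
ee_pos: [0.6937, 0.0168, 0.0513]
tool_rot: [3.141, -0.0, 1.095]
ft_force: [0.1, -0.0, -0.3]
grip_width: 0.0855
grip_force: 0.0
```

```bash
python3 -c "
from h import *
lug()"
```

```text
7.45 [0.6935976  0.01682126 0.05134826] [-0.27633685 -0.20202229 -0.22736836]
[(-14, 26), (-10, 18), (-6, 17), (-2, 26), (2, 26), (6, 30), (10, 22), (14, 9), (18, 21), (22, 7), (26, 15), (30, 19), (34, 16), (38, 19), (42, 21), (46, 17), (50, 91), (54, 56), (58, 23), (62, 23)]
```

Same signature as the last click (dark over the pointer). Lifting off and checking.

Emit:
jog_arm(series=[[[1, 0, 0, 0], [2, -1, 15, 0], [2, -1, 45, 0], [-15, 8, 75, 0], [-37, 20, 98, 0], [-37, 20, 98, 0], [-37, 20, 98, 0], [-37, 20, 98, 0]]])

```text
time_s: 8.12
ee_pos: [0.6567, 0.0366, 0.149]
tool_rot: [3.141, 0.0, 1.095]
ft_force: [1.2, 0.1, 0.1]
grip_width: 0.0855
grip_force: 0.0
```

```bash
python3 -c "
from h import *
chk()" | grep -v 'stud? \(1[4-9]\|2..\|3\)'
```

```text
8.1667 [0.65652098 0.03643069 0.14817127] [ 0.10956381  0.48461239 -0.6768856 ] [-3.14067039e+00  8.44905911e-04  1.09497933e+00]
hub (150.72, [217, 275]) ptr (246.72, [310, 211])
stud? 57 225.92 [218, 237]
stud? 62 228.08 [213, 237]
stud? 67 228.32 [208, 237]
stud? 72 188.52 [204, 237]
lugs [-58, -54, -50, -46, 2, 6, 10, 14, 58, 62, 66, 110, 114, 118, 122, 126]
```

The stud is at about 62°, so one click is left. Same stroke.

Emit:
jog_arm(series=[[[0, 0, -30, 0], [0, 0, -60, 0], [0, 0, -80, 0], [0, 0, -90, 0], [0, 0, -98, 0], [0, 0, -98, 0], [0, 0, -98, 0]]])

```text
time_s: 8.75
ee_pos: [0.6572, 0.0365, 0.0513]
tool_rot: [3.141, -0.0, 1.095]
ft_force: [-0.2, 0.5, 0.5]
grip_width: 0.0851
grip_force: 0.0
```

Emit:
jog_arm(series=[[[4, -2, 0, 0], [7, -4, 0, 0], [11, -6, 0, 0], [14, -7, 0, 0], [18, -9, 0, 0], [21, -11, 0, 0], [25, -13, 0, 0], [28, -15, 0, 0]]])

```text
time_s: 9.42
ee_pos: [0.6854, 0.0212, 0.0513]
tool_rot: [3.141, 0.0, 1.095]
ft_force: [-0.8, -0.5, 1.0]
grip_width: 0.0852
grip_force: 0.3
```

Emit:
jog_arm(series=[[[2, -1, 0, 0], [3, -2, 0, 0], [5, -3, 0, 0], [6, -4, 0, 0], [8, -5, 0, 0], [9, -5, 0, 0], [9, -5, 0, 0], [9, -5, 0, 0]]])

```text
time_s: 10.08
ee_pos: [0.6937, 0.0168, 0.0514]
tool_rot: [3.141, -0.0, 1.095]
ft_force: [-0.2, -0.1, 0.8]
grip_width: 0.0852
grip_force: 0.0
```

```bash
python3 -c "
from h import *
lug()"
```

```text
10.1333 [0.69360771 0.01680187 0.05134361] [0.0980416  0.69541787 0.55730708]
[(-14, 25), (-10, 24), (-6, 1), (-2, 25), (2, 37), (6, 34), (10, 24), (14, 14), (18, 1), (22, 7), (26, 20), (30, 18), (34, 17), (38, 16), (42, 12), (46, 22), (50, 83), (54, 55), (58, 22), (62, 35)]
```

Emit:
jog_arm(series=[[[1, 0, 0, 0], [2, -1, 15, 0], [2, -1, 45, 0], [-15, 8, 75, 0], [-37, 20, 98, 0], [-37, 20, 98, 0], [-37, 20, 98, 0], [-37, 20, 98, 0]]])

```text
time_s: 10.8
ee_pos: [0.6567, 0.0366, 0.149]
tool_rot: [3.141, 0.0, 1.095]
ft_force: [0.0, -0.7, -0.3]
grip_width: 0.0855
grip_force: 0.0
```

```bash
python3 -c "
from h import *
chk();snap('wrist','end.png')" | grep -v 'stud? \(1[4-9]\|2..\|3[0-4].\)'
```

```text
10.85 [0.65652018 0.0364819  0.14813305] [-0.1839487   0.20119657 -0.13276255] [-3.14063952e+00  8.42592322e-04  1.09499444e+00]
hub (151.04, [217, 275]) ptr (246.88, [310, 211])
stud? 7 228.52 [258, 258]
stud? 12 230.12 [255, 255]
stud? 357 177.0 [263, 266]
lugs [-58, -54, -50, -46, 2, 6, 10, 14, 58, 62, 66, 110, 114, 118, 122, 126]
```

View pics/end.png

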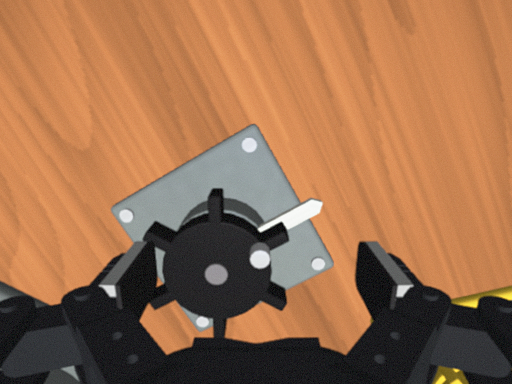

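The stud, at (260,259), now sits on the lug over the pointer. The counter is in place and the fingers are clear, so I'm handing in.

```bash
python3 -c "
from h import *
print(arm.sign_off())"
```

```text
the job is handed in; nothing more can be done
None
```

Done and handed in: I turned the small grey counter's wheel three single clicks clockwise, lifting the finger off after each, and the last picture shows the studded lug over the pointer, the counter still in place and the fingers clear.

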